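# Turn over, inspect and prime cast covers

## Robot

A 7-joint arm with a two-finger parallel gripper is mounted at the origin on the work surface. World frame = base frame: x ahead of the robot, y to its left, z up, the work surface at z = 0. Lengths are in m, angles in degrees, forces in N, time in s.
With the tool pointing down it reaches from about 0.425 to 0.875 m from the base axis. Payload 4.7 kg.
Tool frame: the origin (TCP) lies at the very end of the fingers, on their centre line; the grasp point (between the pads) lies env.hold_point_z behind it (env.hold_point_z is the distance from the TCP to the grasp point, in m); z points along the fingers, y is the line along which they close (so a half turn about z gives the same grasp; the last joint's range is limited). The gripper opens to 87 mm and grips with 3 to 60 N. Pads are 19 mm wide; open, the fingers measure 117 mm over their backs; the gripper's body (75 mm by 190 mm) begins 51 mm behind the grasp point.
Start: joints at [78.043, 18.392, -4.016, 83.108, 1.295, 78.541, -3.26], TCP at [0.144, -0.634, 0.189] pointing down, gripper open.
Joint ranges: [-163.93, 163.93], [-17.29, 119.83], [-79.2, 71.16], [3.27, 140.29], [-89.18, 269.18], [5.43, 117.66], [-154.24, 154.24]. Speed limits (degrees/s): [147.25, 147.25, 180, 180, 180, 180, 180].

## Interface

Orientations are given as [roll, pitch, yaw] about the fixed x, y, z axes, in that order (R = Rz(yaw) Ry(pitch) Rx(roll)).
In Python, from cell import env gives the robot as it stands.
- The arm moves only by the shell command python3 -m jog 'ROWS' [FORCE]. ROWS is JSON, a list of rows, each an object with "dp": the shift along the tool's x, y, z in cm, a list of three; "twist": the turn about the tool's z in degrees; "fingers": the opening, from 0 (shut) to 1 (fully open). A call has 1 to 8 rows; each row is the pose to reach, as a shift and turn from the pose commanded when the call began, along the tool's axes at that moment; what a row does not reach only later rows make up. A row lasts 1/8 s, in which the tool goes at most 62.5 mm and 10.7 degrees, less where a joint would pass 70% of its speed; a pose out of reach is approached as far as the arm can. A call with a gripper value outside its range is refused whole. The fingers move at their own pace and stop on an object; FORCE is the grip in N (left out, the last holds). Time passes only in rows, so rows that repeat a pose let the fingers close. It gives the time, the measured TCP pose, the force, the opening and the grip force at its end, in the units of the state.
- env.get_obs(): the state, without advancing time (a new reading comes with each control period).
- env.read_camera(name): name is "scene" or "top"; returns a dict with "pixels" (420x560x3 uint8, blue, green, red), "depth" (420x560 float32, m along the optical axis (not along the pixel's ray), 0 where there is no reading), "fx", "fy", "cx", "cy" (pixels), "rvec" (rotation vector, rad) and "tvec" (3), from world to camera coordinates, as OpenCV has them. Camera axes: x right, y down, z forward; pixel columns grow to the right and rows downward; lengths in m; the calibration is good to about 2 mm. A picture is of the moment at which its call begins.
- env.sign_off(): hands the job in; it is judged then, once.
The state is a dict: "time_s": time; "qpos": joint angles; "joint_velocities": joint speeds; "effort": joint torques, N m; "tool_pos": TCP position; "tool_rot": TCP orientation; "force": force on the tool from outside, world axes, zero at the start; "wrist_torque": the same for the moment, N m; "grip_width": finger opening in m; "grasp_force": force on a finger pad.
Only numpy, scipy, OpenCV 4.12 (cv2) and the standard library are available. Lean on these libraries where they do the work, as an engineer would, in place of code of your own. Each camera call takes 0.05 s, during which the arm holds its last target. There are 200 camera calls.

## Task

Turn each of the two cast aluminium covers over to inspect its underside: a good one has two bosses inside, the reject has one missing. Lay the good cover underside up in the middle of the black rubber mat and the reject underside up inside the cardboard tray; once the good cover lies released on the mat, press the spray can's cap fully down to prime it, and let it spring back. Do not press the cap while the good cover is not on the mat, and leave the tape roll, wrench, screwdriver, jar, glue bottle and aluminium bar where they are.

Things in the scene. Friction and masses are not known exactly. Their poses are not given: they have to be found in the camera images.
- cover_a: The good cover: hollow cast aluminium lid, 72 mm long (its x), 56 wide (y), 36 high, closed flat top, open underside with 6 mm walls and two round bosses inside (16 mm across, 5 mm short of the rim, at x = -17 and +17 mm). Origin: centre of the open underside, at the rim; z points out through the closed top: up at the start, down once turned over. From above it looks the same as cover_b.
- cover_b: The reject: the same lid in every size and the same frame, but with only one boss inside (at x = +17 mm; the one at -17 mm is missing). The two covers swap places at random.
- cover_a_mid (a point): Centre of cover_a's 72 x 56 x 36 mm outline, 18 mm along its z from its origin. The top is 4 mm thick. Either cover weighs 0.11 to 0.19 kg, its centre of mass 20 mm from the rim at mid-length, and stands stably on either of its flat 56 x 36 mm end walls.
- cover_b_mid (a point): Centre of cover_b's outline, likewise.
- mat_mid (a point): Centre of the top of the fixed black rubber mat, 150 (its x) by 120 mm (y), top 12 mm above the table, on a fixed board 300 x 140 mm, top at 8 mm, from 90 mm before this point to 210 mm beyond it along x. A fixed upright spray can, 65 mm wide (its clamp 90 mm along y, up to 71 mm high), stands on the board 145 mm from this point along +x.
- nozzle_top (a point): Middle of the top of the can's white round cap, 34 mm in diameter, 206 mm above the table when up; it moves with the cap.
- nozzle (a joint): Travel of the sprung cap in m: 0 up, 0.008 fully down; a spring needs about 3 N to start and 8.5 N fully down, and lifts it back.
- reject_tray: Fixed shallow cardboard tray, outside 170 mm (its x) by 200 mm (its y), walls 5 mm thick and 15 mm high, floor 5 mm thick. Origin: centre of its underside on the table, z up.
- tape_roll: Bystander: clear tape roll lying flat, 100 mm across, 25 mm high, origin at the centre of its underside.
- wrench: Bystander: steel wrench, 170 mm long, lying flat along its x.
- screwdriver: Bystander: screwdriver, 140 mm long, lying along its x.
- screw_jar: Bystander: upright grey jar, 60 mm in diameter, 70 mm high, origin at the centre of its underside.
- glue: Bystander: upright white bottle, 52 mm in diameter, 160 mm high, origin at the centre of its underside.
- profile: Bystander: aluminium bar 200 x 40 x 20 mm lying along its x, origin at the centre of its underside.

How it is judged:
By the outcome, as a careful person would: the job done as asked, in the order asked, and still so for the second after the job is handed in, with the robot touching nothing.
It also fails if it takes over 72 s, if anything falls off the work surface, if the arm or the gripper's body presses on something with over 40 N, if the wrist force passes 120 N, or if a joint passes its speed limit or range.

## Working session

There is one attempt and no reset: what is moved stays moved. The work goes in short steps, Python scripts to look and compute and a shell command to move; the robot and the scene stay as the last step left them, time stands still between calls to the robot, and variables do not carry over. Pictures are saved under pics/ and viewed, at most 10 in all, crops included, and the job is handed in when it is done.

```bash
mkdir -p pics; ls
cat > h.py <<'E'
from cell import env
import numpy as np, cv2
def snap(name,f=None,crop=None,scale=1):
    c=env.read_camera(name)
    if f:
        p=c["pixels"]
        if crop: a,b,u,v=crop; p=p[b:v,a:u]
        cv2.imwrite("pics/"+f,cv2.resize(p,None,fx=scale,fy=scale,interpolation=cv2.INTER_CUBIC))
    return c
def world(c,u,v,z=None):
    """pixel -> world, on plane z if given, else by depth"""
    R=cv2.Rodrigues(np.array(c["rvec"]))[0]; t=np.ravel(c["tvec"])
    r=np.array([(u-c["cx"])/c["fx"],(v-c["cy"])/c["fy"],1])
    o=-R.T@t; d=R.T@r
    s=(z-o[2])/d[2] if z is not None else c["depth"][int(v),int(u)]
    return o+s*d
def proj(c,P):
    R=cv2.Rodrigues(np.array(c["rvec"]))[0]; p=R@np.array(P)+np.ravel(c["tvec"])
    return c["fx"]*p[0]/p[2]+c["cx"],c["fy"]*p[1]/p[2]+c["cy"]
E
python3 - <<'E'
from h import *
import pickle
a=snap("top","top0.png",scale=1.4);b=snap("scene","scene0.png",scale=1.4)
pickle.dump((a,b),open("c0.pkl","wb"))
for c in(a,b):
    R=cv2.Rodrigues(np.array(c["rvec"]))[0];print(-R.T@np.ravel(c["tvec"]),R[2])
o=env.get_obs();print(o["tool_pos"],o["tool_rot"],o["grip_width"],env.hold_point_z,o["force"])
E
```

```text
pics
[0.38876195 0.02811175 1.06852051] [ 0.21028354 -0.02170837 -0.9773994 ]
[ 1.00120293 -0.49179649  0.9072243 ] [-0.42084644  0.49182579 -0.76223072]
[ 0.14342167 -0.63340247  0.18777429] [-1.79900886e+02  6.44970213e-03  1.27657040e+01] 0.08664150064741914 0.0187 [ 0.78459734 -0.75219045 -0.75801513]
```

View pics/top0.png

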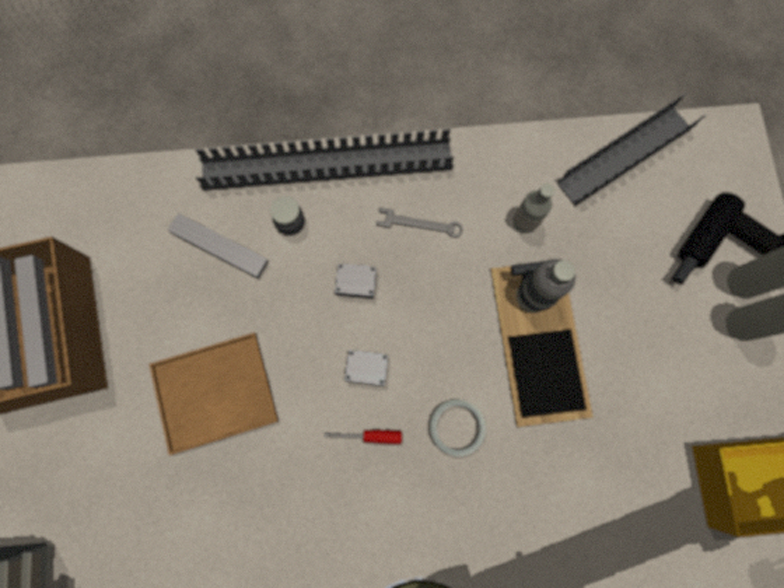

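View pics/scene0.png

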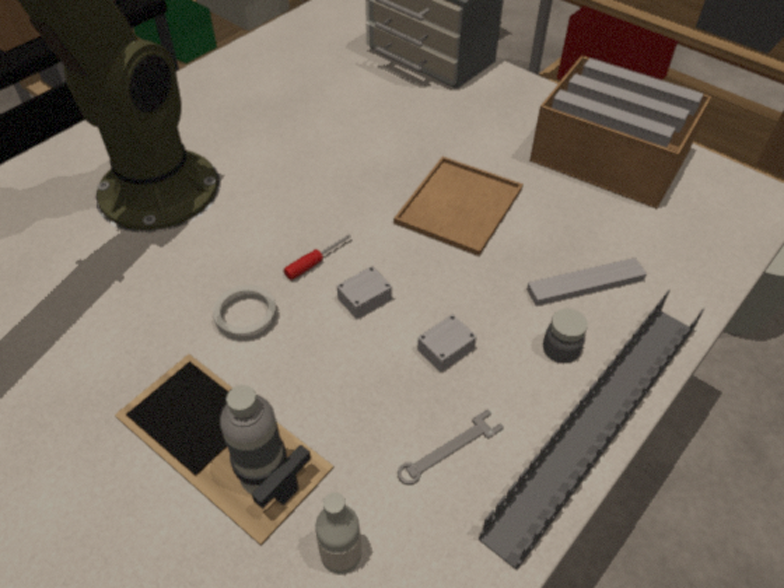

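Top view (1.4× scale): covers at about (356,281) and (367,368), tray (214,393), mat (546,373), can cap (563,272), jar (288,215), tape roll (456,428), glue (545,195). The scene view comes from the front right, so undersides must face +x/−y to be seen.

Run:
```python
from h import *
import pickle
a,b=pickle.load(open("c0.pkl","rb"))
def cloud(c):
    R=cv2.Rodrigues(np.array(c["rvec"]))[0]; t=np.ravel(c["tvec"])
    v,u=np.mgrid[:420,:560]; d=c["depth"]
    P=np.stack([(u-c["cx"])/c["fx"]*d,(v-c["cy"])/c["fy"]*d,d],-1)
    return (P-t)@R
W=cloud(a);px=a["pixels"]
for n,(u,v) in dict(c1=(356,281),c2=(367,368)).items():
    u/=1.4;v/=1.4
    m=np.zeros((420,560),bool);m[int(v)-28:int(v)+28,int(u)-28:int(u)+28]=1
    m&=(W[...,2]>.03)&(W[...,2]<.045)
    p=W[m];r=cv2.minAreaRect((p[:,:2]*1000).astype(np.float32));print(n,r,np.median(p[:,2]),m.sum())
    pts=cv2.minAreaRect(np.argwhere(m)[:,::-1].astype(np.float32));bx=cv2.boxPoints(pts)
    print([world(a,*q,.036)[:2].round(4).tolist() for q in bx], world(a,*pts[0],.036).round(4))
# mat black corners, tray corners
q=[(508,334),(571,330),(586,409),(521,417)]
print("mat",[world(a,u/1.4,v/1.4,.012)[:2].round(3).tolist() for u,v in q])
q=[(151,364),(256,335),(277,421),(170,453)]
print("tray",[world(a,u/1.4,v/1.4,.015)[:2].round(3).tolist() for u,v in q])
m=(px.max(-1)<40);m[:230]=0;m[300:]=0;m[:,:355]=0;m[:,430:]=0
k=max(cv2.findContours(m.astype(np.uint8),0,2)[0],key=cv2.contourArea);r=cv2.minAreaRect(k.astype(np.float32));bx=cv2.boxPoints(r)
print("mat",[world(a,*p,.012)[:2].round(3).tolist() for p in bx],world(a,*r[0],.012))
m=(W[...,2]>.198)&(W[...,2]<.215);p=W[m&(np.hypot(W[...,0]-.5,W[...,1]+.3)<.2)];print("cap",p.mean(0),cv2.minEnclosingCircle((p[:,:2]*1000).astype(np.float32)),world(a,563/1.4,272/1.4,.206))
print("capscene",world(b,242/1.4,400/1.4,.206))
```

```text
c1 ((642.5170288085938, 62.15586471557617), (71.9085693359375, 56.68939208984375), 80.25151824951172) 0.03539012183665109 579
[[0.6204, 0.102], [0.6763, 0.0932], [0.6634, 0.0221], [0.6077, 0.0316]] [0.6418 0.0622 0.036 ]
c2 ((478.2879638671875, 54.8549690246582), (71.92548370361328, 56.09001541137695), 77.50619506835938) 0.03540480832804627 636
[[0.4584, 0.0956], [0.5133, 0.0842], [0.4976, 0.0137], [0.4429, 0.0258]] [0.4779 0.0549 0.036 ]
mat [[0.519, -0.214], [0.516, -0.333], [0.371, -0.338], [0.367, -0.218]]
tray [[0.52, 0.446], [0.557, 0.253], [0.398, 0.221], [0.359, 0.413]]
mat [[0.512, -0.216], [0.521, -0.333], [0.374, -0.334], [0.366, -0.22]] [ 0.44223017 -0.27538911  0.012     ]
cap [ 0.58636403 -0.26804556  0.20537272] ((586.3428344726562, -269.23773193359375), 17.229379653930664) [ 0.58410377 -0.26815475  0.206     ]
capscene [ 0.59401233 -0.27193311  0.206     ]
```

```bash
cat >> h.py <<'E'
def to(*targets):
    """print dp (cm) and twist for world targets (x,y,z,yaw) from the present pose"""
    from scipy.spatial.transform import Rotation as Ro
    o=env.get_obs(); R=Ro.from_euler("xyz",o["tool_rot"],degrees=True).as_matrix(); p=np.array(o["tool_pos"])
    print("t",round(o["time_s"],2),p.round(4),np.round(o["tool_rot"],1),"w",round(o["grip_width"],4),"q",np.round(o["qpos"],0))
    for x,y,z,yaw in targets:
        print((R.T@(np.array([x,y,z])-p)*100).round(2).tolist(),"tw",round(-((yaw-o["tool_rot"][2]+180)%360-180),1))
E
python3 -c "
from h import *
to((.44,-.27,.23,45),(.46,-.1,.23,77.5),(.4715,.0255,.1,77.5))"
```

```text
t 0.1 [ 0.1434 -0.6334  0.1878] [-179.9    0.    12.8] w 0.0866 q [78. 18. -4. 83.  1. 79. -3.]
[36.95, -28.9, -4.18] tw -32.2
[42.66, -45.03, -4.15] tw -64.7
[46.56, -57.0, 8.87] tw -64.7
```

```bash
python3 -m jog '[{"dp":[4,-3,-4.2],"twist":-8},{"dp":[9,-7,-4.2],"twist":-12},{"dp":[14,-11,-4.2],"twist":-20},{"dp":[18.5,-14.5,-4.2],"twist":-28},{"dp":[23,-18,-4.2],"twist":-32},{"dp":[27.5,-21.5,-4.2],"twist":-36},{"dp":[32,-25,-4.2],"twist":-40},{"dp":[37,-29,-4.2],"twist":-44}]' 3
python3 -c "
from h import *
to((.46,-.1,.2,77.5),(.4715,.0255,.08,77.5),(.4715,.0255,.003,77.5))"
```

```text
t 0.1 [ 0.1434 -0.6334  0.1878] [-179.9    0.    12.8] w 0.0866 q [78. 18. -4. 83.  1. 79. -3.]
[42.66, -45.03, -1.15] tw -64.7
[46.56, -56.99, 10.87] tw -64.7
[46.56, -56.98, 18.57] tw -64.7validation failed for argument at $[0]...
```

```bash
python3 -m jog '[{"dp":[4,-3,-4.2],"twist":-8,"fingers":1},{"dp":[9,-7,-4.2],"twist":-12,"fingers":1},{"dp":[14,-11,-4.2],"twist":-20,"fingers":1},{"dp":[18.5,-14.5,-4.2],"twist":-28,"fingers":1},{"dp":[23,-18,-4.2],"twist":-32,"fingers":1},{"dp":[27.5,-21.5,-4.2],"twist":-36,"fingers":1},{"dp":[32,-25,-4.2],"twist":-40,"fingers":1},{"dp":[37,-29,-4.2],"twist":-44,"fingers":1}]' 3
python3 -c "
from h import *
to((.46,-.1,.2,77.5),(.4715,.0255,.08,77.5),(.4715,.0255,.003,77.5))"
```

```text
time_s: 1.1
tool_pos: [0.4399, -0.2694, 0.2305]
tool_rot: [-180.0, 0.0, 56.8]
force: [0.9, -0.1, -0.3]
grip_width: 0.087
grasp_force: 0.0
t 1.1 [ 0.4399 -0.2694  0.2305] [-180.     0.    56.8] w 0.087 q [ 55.   2. -27.  97.   1.  81.  -5.]
[15.28, -7.58, 3.04] tw -20.7
[26.42, -13.49, 15.04] tw -20.7
[26.42, -13.49, 22.74] tw -20.7
```

```bash
python3 -m jog '[{"dp":[5,-2.5,1],"twist":-8,"fingers":1},{"dp":[10,-5,2],"twist":-14,"fingers":1},{"dp":[15.2,-7.6,3],"twist":-20.7,"fingers":1},{"dp":[20,-10,8],"twist":-20.7,"fingers":1},{"dp":[24,-12,12],"twist":-20.7,"fingers":1},{"dp":[26.4,-13.5,15],"twist":-20.7,"fingers":1},{"dp":[26.4,-13.5,19],"twist":-20.7,"fingers":1},{"dp":[26.4,-13.5,21],"twist":-20.7,"fingers":1}]'
python3 -c "
from h import *
to((.4715,.0255,.003,77.5))"
```

```text
time_s: 2.1
tool_pos: [0.4692, 0.0249, 0.0184]
tool_rot: [-179.8, 0.0, 77.6]
force: [0.5, 0.7, 0.4]
grip_width: 0.0872
grasp_force: 0.0
t 2.1 [0.4692 0.0249 0.0184] [-179.8    0.    77.6] w 0.0872 q [ 36.  10. -45. 117.   8.  56. -25.]
[0.11, 0.22, 1.54] tw 0.1
```

```bash
python3 -m jog '[{"dp":[0,0.2,1.5],"twist":0,"fingers":1},{"dp":[0,0.2,1.5],"twist":0,"fingers":0.5},{"dp":[0,0.2,1.5],"twist":0,"fingers":0.5},{"dp":[0,0.2,1.5],"twist":0,"fingers":0.5},{"dp":[0,0.2,1.5],"twist":0,"fingers":0.5}]' 3
```

```text
time_s: 2.72
tool_pos: [0.4737, 0.0236, 0.0063]
tool_rot: [179.9, 0.0, 77.5]
force: [-1.1, -0.8, 0.1]
grip_width: 0.0548
grasp_force: 0.0
```

```bash
python3 -m jog '[{"dp":[0,0,0.1],"twist":0,"fingers":0.3},{"dp":[0,0,0.1],"twist":0,"fingers":0.3}]' 3;  python3 -m jog '[{"dp":[0,0,-1.2],"twist":0,"fingers":0.3},{"dp":[0,0,-2.5],"twist":0,"fingers":0.3}]' 3
python3 - <<'E'
from h import *
c=snap("scene","s1.png",(200,130,400,280),3.5)
to()
E
```

```text
time_s: 2.98
tool_pos: [0.4731, 0.0238, 0.0047]
tool_rot: [180.0, 0.0, 77.5]
force: [-0.0, 0.4, -0.8]
grip_width: 0.0352
grasp_force: 0.0
time_s: 3.22
tool_pos: [0.4733, 0.0239, 0.0307]
tool_rot: [180.0, -0.0, 77.5]
force: [0.7, -0.9, -0.1]
grip_width: 0.0269
grasp_force: 0.0
t 3.27 [0.4748 0.024  0.0324] [179.8  -0.   77.5] w 0.0269 q [ 37.   9. -45. 116.   8.  57. -25.]
```

View pics/s1.png

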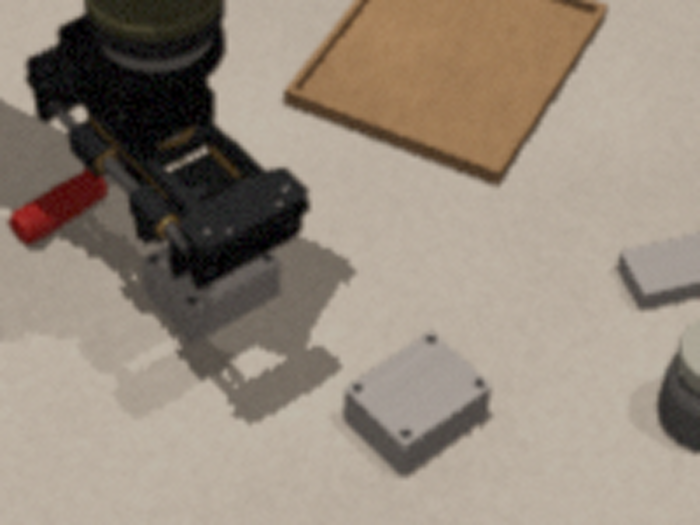

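```bash
cat >> h.py <<'E'
def cloud(c):
    R=cv2.Rodrigues(np.array(c["rvec"]))[0]; t=np.ravel(c["tvec"])
    v,u=np.mgrid[:420,:560]; d=c["depth"]
    P=np.stack([(u-c["cx"])/c["fx"]*d,(v-c["cy"])/c["fy"]*d,d],-1)
    W=(P-t)@R; W[d==0]=np.nan
    return W
def box(W,x0,x1,y0,y1,z0,z1):
    m=(W[...,0]>x0)&(W[...,0]<x1)&(W[...,1]>y0)&(W[...,1]<y1)&(W[...,2]>z0)&(W[...,2]<z1)
    p=W[m]
    if len(p)<5: print("none",len(p));return p
    print(len(p),cv2.minAreaRect((p[:,:2]*1000).astype(np.float32)),np.percentile(p[:,2],[5,50,95]).round(4))
    return p
E
python3 - <<'E'
from h import *
c=snap("scene");W=cloud(c)
box(W,.4,.56,-.05,.14,.006,.033);box(W,.4,.56,-.05,.14,.033,.04)
c=snap("top","t1.png",(190,160,350,280),5);W=cloud(c);box(W,.4,.56,-.05,.14,.006,.042)
print(proj(c,(.474,.024,.03)))
E
```

```text
312 ((483.28668212890625, 53.606407165527344), (73.37495422363281, 57.513545989990234), 77.12067413330078) [0.0075 0.0209 0.0323]
215 ((483.9300842285156, 53.6812858581543), (73.26657104492188, 56.393959045410156), 73.37324523925781) [0.0332 0.0352 0.038 ]
21 ((441.9844055175781, 105.30064392089844), (27.505231857299805, 65.50643157958984), 72.5096206665039) [0.0064 0.0344 0.0389]
(np.float64(273.23134883706166), np.float64(263.0967478326347))
```

View pics/t1.png

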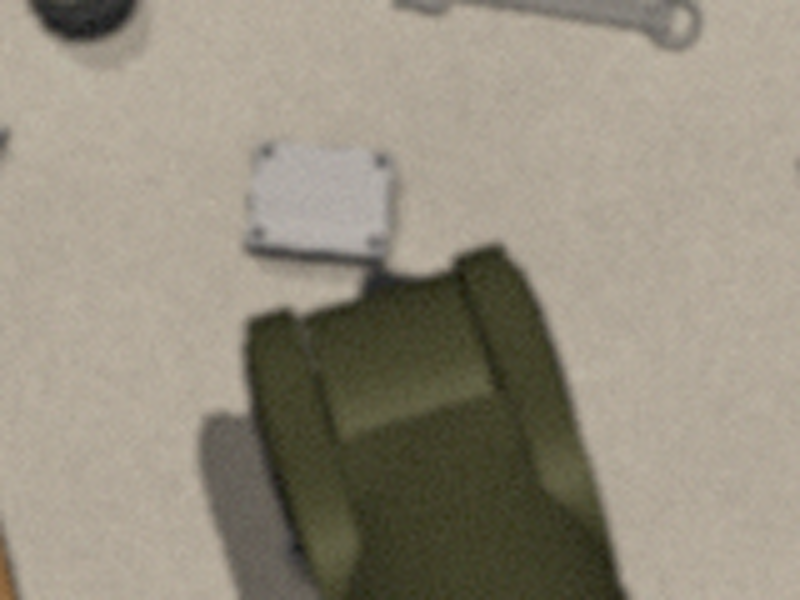

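Run:
```python
from h import *
c=env.read_camera("scene")
f=lambda P:[round((a-b)*3.5) for a,b in zip(proj(c,P),(200,130))]
o=env.get_obs();p=np.array(o["tool_pos"]);print(o["tool_pos"],o["grip_width"],o["force"])
ty=np.array([np.sin(np.radians(77.5)),-np.cos(np.radians(77.5)),0]);tx=np.array([np.cos(np.radians(77.5)),np.sin(np.radians(77.5)),0])
for s in(1,-1):
  for r in(-1,1): print("body",f(p+s*.095*ty+r*.0375*tx+[0,0,.07]))
print("tcp",f(p),"fingers",f(p+.0135*ty),f(p-.0135*ty),"cover",f((.4779,.0549,.036)),"E top",f((.470,.0197,.036)))
```

```text
[0.47364869 0.0235924  0.03035831] 0.02613259477575426 [-0.15089701 -0.53127464 -0.19769599]
body [203, 338]
body [306, 279]
body [29, 149]
body [128, 99]
tcp [168, 285] fingers [180, 298] [156, 272] cover [205, 255] E top [159, 280]
```

Run:
```python
from h import *
c=snap("scene","s2.png",(215,130,315,205),8);W=cloud(c)
t=np.radians(77.5);tx=np.array([np.cos(t),np.sin(t)]);ty=np.array([np.sin(t),-np.cos(t)])
p=np.array([.4737,.0237])
for n in("scene","top"):
    c=env.read_camera(n);W=cloud(c).reshape(-1,3);q=W[:,:2]-p;X=q@tx*1000;Y=q@ty*1000
    for z in np.arange(.04,.2,.01):
        m=(abs(X)<90)&(abs(Y)<130)&(W[:,2]>z)&(W[:,2]<z+.01)
        if m.sum()>3: print(n,round(z,2),m.sum(),"X",np.percentile(X[m],[2,98]).round(),"Y",np.percentile(Y[m],[2,98]).round())
c=env.read_camera("top");print(proj(c,[*(p+.095*ty),.1]))
```

```text
scene 0.06 18 X [-10.  -0.] Y [-19.  24.]
scene 0.07 24 X [-10.  -1.] Y [-19.  25.]
scene 0.08 12 X [-10.  -5.] Y [-10.  25.]
scene 0.09 6 X [-10.  -7.] Y [16. 25.]
scene 0.11 9 X [-9. -2.] Y [-26. -17.]
scene 0.12 7 X [-10.  -5.] Y [-22. -14.]
scene 0.13 102 X [-36.  35.] Y [-84.  89.]
scene 0.14 265 X [-37.  33.] Y [-80.  89.]
scene 0.15 509 X [-36.  23.] Y [-78.  94.]
scene 0.16 241 X [-36.  33.] Y [-83.  96.]
scene 0.17 974 X [-35.  34.] Y [-88.  96.]
scene 0.18 163 X [-24.  25.] Y [-46.  19.]
scene 0.19 120 X [-22.  28.] Y [-46.  19.]
top 0.17 129 X [18. 37.] Y [-96.  92.]
(np.float64(278.5029086938634), np.float64(221.558983233714))
```

View pics/s2.png

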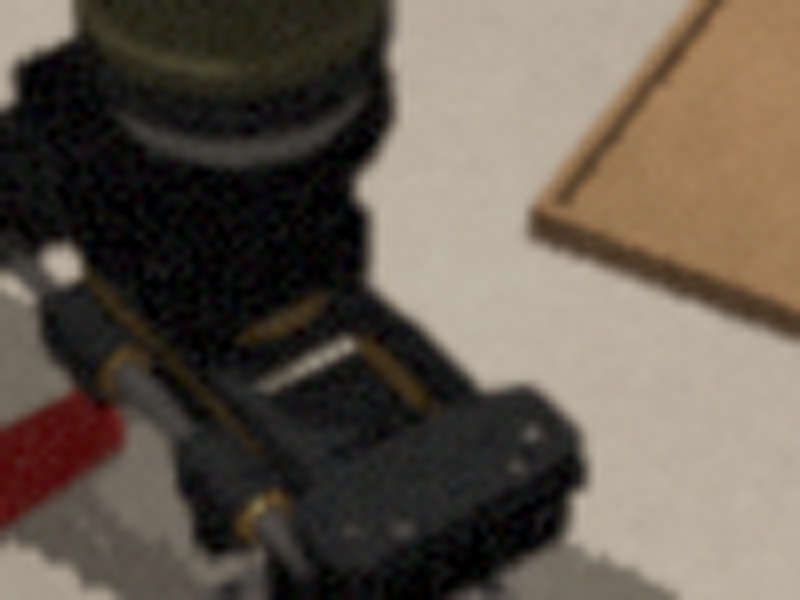

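The gripper body's underside measures z≈0.13 in the depth image while the reported TCP is 0.030, which would put it at 0.10. So the real tool is about 30 mm higher than reported, and the fingers closed just above the cover. I'll open and descend further, watching the force.

```bash
python3 -m jog '[{"dp":[0.1,0,0],"twist":0,"fingers":1},{"dp":[0.1,0,0],"twist":0,"fingers":1},{"dp":[0.1,0,0],"twist":0,"fingers":1},{"dp":[0.1,0,0],"twist":0,"fingers":1},{"dp":[0.1,0,1.5],"twist":0,"fingers":1},{"dp":[0.1,0,3],"twist":0,"fingers":1},{"dp":[0.1,0,4.5],"twist":0,"fingers":1}]' 3
cat >> h.py <<'E'
def grip():
    """true tool pose from the scene depth: body slab extents about the reported pose"""
    o=env.get_obs();p=np.array(o["tool_pos"]);t=np.radians(o["tool_rot"][2])
    tx=np.array([np.cos(t),np.sin(t)]);ty=np.array([np.sin(t),-np.cos(t)])
    W=cloud(env.read_camera("scene")).reshape(-1,3);q=W[:,:2]-p[:2];X=q@tx*1000;Y=q@ty*1000;Z=(W[:,2]-p[2])*1000
    m=(abs(X)<60)&(abs(Y)<115)&(Z>50)&(Z<190)
    h,e=np.histogram(Z[m],bins=np.arange(50,190,4));k=e[h.argmax()]
    n=m&(Z>k-10)&(Z<k+10);n2=m&(Z<k)
    print("slab Z",k,"n",h.max(),"X",np.percentile(X[n],[2,98]).round(),"Y",np.percentile(Y[n],[2,98]).round(),"lowest",np.percentile(Z[n2],[1,5]).round())
E
python3 -c "
from h import *
grip();to()"
```

```text
time_s: 4.5
tool_pos: [0.4727, 0.0248, -0.0169]
tool_rot: [-179.9, 0.0, 77.5]
force: [-0.1, -0.6, 0.6]
grip_width: 0.0844
grasp_force: 0.0
slab Z 142 n 500 X [-35.  34.] Y [-87.  97.] lowest [51. 52.]
t 4.55 [ 0.4711  0.0248 -0.0185] [-179.8    0.    77.5] w 0.085 q [ 35.  14. -44. 119.  12.  52. -29.]
```

```bash
python3 -m jog '[{"dp":[0,0,0.4],"twist":0,"fingers":1},{"dp":[0,0,0.7],"twist":0,"fingers":1}]' 3; python3 -m jog '[{"dp":[0,0,0],"twist":0,"fingers":0.5},{"dp":[0,0,0],"twist":0,"fingers":0.5},{"dp":[0,0,0],"twist":0,"fingers":0.5}]' 3
```

```text
time_s: 4.8
tool_pos: [0.4736, 0.0249, -0.0224]
tool_rot: [180.0, -0.0, 77.5]
force: [-0.2, 1.0, -0.2]
grip_width: 0.0866
grasp_force: 0.0
time_s: 5.18
tool_pos: [0.4736, 0.0247, -0.022]
tool_rot: [180.0, 0.0, 77.5]
force: [0.4, 0.1, 0.6]
grip_width: 0.0647
grasp_force: 0.0
```

Now finish closing, then lift with an upward jerk.

```bash
python3 -m jog '[{"dp":[0,0,0],"twist":0,"fingers":0.5},{"dp":[0,0,0],"twist":0,"fingers":0.5}]' 3;python3 -m jog '[{"dp":[0,0,-3],"twist":0,"fingers":0.5},{"dp":[0,0,-7],"twist":0,"fingers":0.5},{"dp":[0,0,-7],"twist":0,"fingers":0.5}]' 3
cat >> h.py <<'E'
def below(r=.07):
    """scene points of the load under the gripper, in tool axes (mm), Z from true TCP"""
    o=env.get_obs();p=np.array(o["tool_pos"])+[0,0,.03];t=np.radians(o["tool_rot"][2])
    tx=np.array([np.cos(t),np.sin(t)]);ty=np.array([np.sin(t),-np.cos(t)])
    W=cloud(env.read_camera("scene")).reshape(-1,3);q=W[:,:2]-p[:2];X=q@tx*1000;Y=q@ty*1000-4;Z=(W[:,2]-p[2])*1000
    for z in range(-80,60,10):
        m=(abs(X)<90)&(abs(Y)<50)&(Z>z)&(Z<z+10)&(W[:,2]>.006)
        if m.sum()>3: print(z,m.sum(),"X",np.percentile(X[m],[2,98]).round(),"Y",np.percentile(Y[m],[2,98]).round())
E
python3 -c "
from h import *
below();to()"
```

```text
time_s: 5.42
tool_pos: [0.4735, 0.0247, -0.0221]
tool_rot: [180.0, 0.0, 77.5]
force: [-0.3, -0.4, 2.2]
grip_width: 0.0556
grasp_force: 3.0
time_s: 5.8
tool_pos: [0.4758, 0.0247, 0.0502]
tool_rot: [179.7, 0.0, 77.5]
force: [-0.2, 1.3, -1.7]
grip_width: 0.056
grasp_force: 3.0
-60 83 X [-16.  15.] Y [-24.  26.]
-50 74 X [-17.  18.] Y [-28.  27.]
-40 81 X [-17.  18.] Y [-26.  27.]
-30 59 X [-18.  14.] Y [-27.  27.]
-20 61 X [-19.  16.] Y [-26.  27.]
-10 36 X [-20.   9.] Y [-29.  26.]
0 38 X [-20.  -5.] Y [-31.  35.]
10 187 X [-22.  -2.] Y [-34.  28.]
20 25 X [-10.  10.] Y [-39.  34.]
30 24 X [-10.  10.] Y [-41.  34.]
40 12 X [-11.   5.] Y [-38.  34.]
50 17 X [-9. -1.] Y [-46. -30.]
t 5.85 [0.4741 0.0245 0.0485] [179.9   0.   77.4] w 0.056 q [ 38.   7. -46. 116.   6.  59. -24.]
```

It pivoted and hangs vertically. Look at the underside.

```bash
python3 -m jog '[{"dp":[0,0,-2],"twist":-10,"fingers":0.5},{"dp":[0,0,-4],"twist":-20,"fingers":0.5},{"dp":[0,0,-4],"twist":-30,"fingers":0.5},{"dp":[0,0,-4],"twist":-30,"fingers":0.5}]' 3
python3 - <<'E'
from h import *
to();o=env.get_obs();p=np.array(o["tool_pos"])
c=env.read_camera("scene");u,v=map(int,proj(c,p+[0,0,0]));print(u,v)
snap("scene","s3.png",(u-40,v-30,u+60,v+45),8)
E
```

```text
time_s: 6.35
tool_pos: [0.4721, 0.0246, 0.0863]
tool_rot: [-179.9, -0.1, 107.4]
force: [-0.2, 0.1, -1.8]
grip_width: 0.0559
grasp_force: 3.0
t 6.35 [0.4721 0.0246 0.0863] [-1.799e+02 -1.000e-01  1.074e+02] w 0.0559 q [ 41.   4. -48. 113.   4.  64.   9.]
246 194
```

View pics/s3.png

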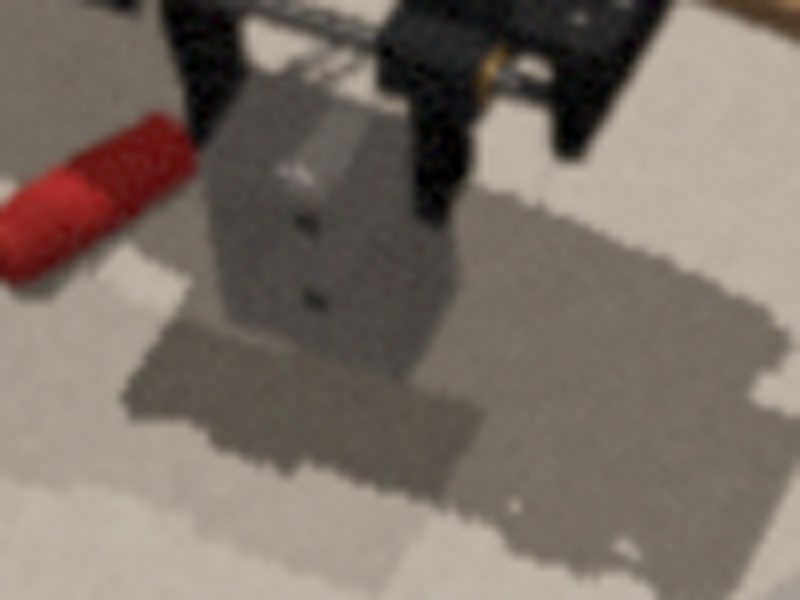

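The underside faces the camera with two dark spots, at crop (305,220) and (315,298), about 34 mm apart. They look like two boss holes; checking with depth.

```bash
cat >> h.py <<'E'
def relief():
    o=env.get_obs();p=np.array(o["tool_pos"])+[0,0,.03];t=np.radians(o["tool_rot"][2])
    tx=np.array([np.cos(t),np.sin(t)]);ty=np.array([np.sin(t),-np.cos(t)])
    Ws=np.nanmedian([cloud(env.read_camera("scene")) for _ in range(4)],0).reshape(-1,3)
    q=Ws[:,:2]-p[:2];X=q@tx*1000;Y=q@ty*1000;Z=(Ws[:,2]-p[2])*1000
    print("rows Z down, cols Y -30..36 step 6; value X (rim about -18..-20)")
    for z in range(24,-66,-6):
        r=[]
        for y in range(-30,42,6):
            m=(abs(X)<40)&(abs(Y-y)<3)&(abs(Z-z)<3)&(Ws[:,2]>.01); r.append("%4.0f"%np.median(X[m]) if m.any() else "   .")
        print("%4d"%z,*r)
E
python3 -c "
from h import *
relief()"
```

```text
rows Z down, cols Y -30..36 step 6; value X (rim about -18..-20)
  24  -10   -2    .    .    .    .    .    .    .    .   -9   -9
  18  -10    1    1    1   -1    1   -0    2   -2   -4   -8   -9
  12  -10  -17  -15  -17  -17  -18  -14  -13  -15  -17  -13  -10
   6  -10  -21  -21  -22    .  -19  -18  -21    .  -21  -16   -9
   0    .  -21  -17    .  -16  -15  -16  -16    .  -22  -16   -8
  -6    .  -20  -15   -9  -15  -16  -16  -15    .  -20  -14    .
 -12    .  -19  -14    .  -13  -15  -14    .    .  -19  -10    .
 -18    .  -19  -12    .    .    .    .    .    .  -20   -9    .
 -24    .  -19   -8    .    .    .    .    .    .  -19   -5    .
 -30    .  -18   -3    .    .   -5   -1   -4   -4  -18   -3    .
 -36    .  -17   -5    .   -7  -12  -12   -3    .  -17   -3    .
 -42    .  -17   -4    .   -9  -13  -12   -3    .  -13   -4    .
 -48    .  -17   -1    2  -13  -11   -1   -4   -9  -15    2    .
 -54    .  -16   -8  -11  -15  -15  -13   -9  -14  -16   -5    .
 -60    .  -15  -15    .    .    .    .    .    .    .  -13    .
```

Depth shows bosses at both ends, so this is the good cover and it goes to the mat.

```bash
python3 -c "
from h import *
to((.39,-.278,.07,2.5),(.39,-.278,.045,2.5))"
```

```text
t 6.65 [0.473  0.0248 0.0872] [-180.    -0.   107.4] w 0.0557 q [ 41.   4. -48. 113.   4.  64.   9.]
[-26.42, -16.97, 1.72] tw 104.9
[-26.42, -16.97, 4.22] tw 104.9
```

```bash
python3 -m jog '[{"dp":[-2,-1.3,0],"twist":10,"fingers":0.5},{"dp":[-5,-3.5,0],"twist":20,"fingers":0.5},{"dp":[-9,-6,0],"twist":30,"fingers":0.5},{"dp":[-13,-8.5,0],"twist":40,"fingers":0.5},{"dp":[-17,-11,0],"twist":50,"fingers":0.5},{"dp":[-21,-13.5,0],"twist":60,"fingers":0.5},{"dp":[-24,-15.5,0],"twist":70,"fingers":0.5},{"dp":[-26.4,-17,0],"twist":80,"fingers":0.5}]'
python3 -m jog '[{"dp":[0,0,0.8],"twist":10,"fingers":0.5},{"dp":[0,0,1.6],"twist":20,"fingers":0.5},{"dp":[0,0,2.4],"twist":24.9,"fingers":0.5},{"dp":[0,0,3.2],"twist":24.9,"fingers":0.5}]'
python3 -c "
from h import *
to((.39,-.278,.04,2.5));below()"
```

```text
time_s: 7.65
tool_pos: [0.3896, -0.2797, 0.0875]
tool_rot: [-180.0, 0.0, 27.0]
force: [0.3, 0.6, -2.1]
grip_width: 0.0559
grasp_force: 3.0
time_s: 8.15
tool_pos: [0.3904, -0.2781, 0.0553]
tool_rot: [-180.0, 0.0, 2.6]
force: [-0.7, -0.1, -1.7]
grip_width: 0.0562
grasp_force: 3.0
t 8.15 [ 0.3904 -0.2781  0.0553] [-180.     0.     2.6] w 0.0562 q [ 59.   6. -28. 115.   3.  60. -58.]
[-0.04, -0.01, 1.53] tw 0.1
-80 2008 X [-28.  88.] Y [-48.  49.]
-70 7 X [-3. 73.] Y [-45.  30.]
-60 52 X [-8. 23.] Y [-31.  23.]
-50 111 X [-8. 23.] Y [-31.  23.]
-40 109 X [-10.  22.] Y [-31.  23.]
-30 115 X [-4. 21.] Y [-31.  23.]
-20 107 X [ 2. 20.] Y [-30.  23.]
-10 106 X [11. 19.] Y [-32.  22.]
0 134 X [-7. 17.] Y [-39.  31.]
10 465 X [-19.  16.] Y [-38.  31.]
20 48 X [-8. 14.] Y [-42.  32.]
30 50 X [-2. 14.] Y [-44.  33.]
40 34 X [-1. 15.] Y [-46.  33.]
50 29 X [-8. 14.] Y [-46. -33.]
```

```bash
python3 -m jog '[{"dp":[0,0,0.6],"twist":0,"fingers":0.5},{"dp":[0,0,1.2],"twist":0,"fingers":0.5},{"dp":[0,0,1.5],"twist":0,"fingers":0.5}]'
python3 -m jog '[{"dp":[0,0,0.3],"twist":0,"fingers":0.5}]'
python3 -m jog '[{"dp":[0,0,0.3],"twist":0,"fingers":0.5}]'
python3 -m jog '[{"dp":[0,0,0.3],"twist":0,"fingers":0.5}]'
```

```text
time_s: 8.57
tool_pos: [0.3903, -0.278, 0.0403]
tool_rot: [-180.0, 0.0, 2.6]
force: [0.4, -0.5, -1.7]
grip_width: 0.0561
grasp_force: 3.0
time_s: 8.7
tool_pos: [0.3918, -0.2783, 0.0385]
tool_rot: [179.9, -0.1, 2.6]
force: [0.7, 2.5, 4.6]
grip_width: 0.0559
grasp_force: 3.0
time_s: 8.82
tool_pos: [0.3921, -0.2782, 0.0357]
tool_rot: [179.9, -0.1, 2.6]
force: [1.3, 2.2, 5.7]
grip_width: 0.0562
grasp_force: 3.0
time_s: 8.95
tool_pos: [0.3915, -0.2782, 0.0323]
tool_rot: [179.9, -0.1, 2.6]
force: [0.5, 1.7, 4.3]
grip_width: 0.0556
grasp_force: 3.0
```

```bash
python3 -m jog '[{"dp":[0.8,0,-0.1],"twist":0,"fingers":0.5},{"dp":[1.6,0,-0.1],"twist":0,"fingers":0.5},{"dp":[2.3,0,0],"twist":0,"fingers":0.5},{"dp":[3,0,0.1],"twist":0,"fingers":0.5}]'
python3 -c "
from h import *
to();below()"
```

```text
time_s: 9.45
tool_pos: [0.4209, -0.2767, 0.0309]
tool_rot: [-180.0, 0.0, 2.6]
force: [-1.6, 1.1, 4.7]
grip_width: 0.056
grasp_force: 3.0
t 9.45 [ 0.4209 -0.2767  0.0309] [-180.     0.     2.6] w 0.056 q [ 56.  11. -28. 113.   6.  58. -62.]
-60 995 X [-56.  87.] Y [-46.  49.]
-50 1066 X [-44.  87.] Y [-47.  48.]
-40 71 X [-17.  14.] Y [-30.  23.]
-30 76 X [-3. 15.] Y [-32.  23.]
-20 70 X [ 6. 16.] Y [-31.  23.]
-10 76 X [ 8. 17.] Y [-31.  23.]
0 97 X [-5. 18.] Y [-40.  32.]
10 123 X [ 2. 19.] Y [-41.  32.]
20 379 X [-7. 19.] Y [-38.  29.]
30 34 X [-2. 14.] Y [-45.  34.]
40 32 X [-6. 14.] Y [-47. -33.]
50 23 X [-6. 15.] Y [-47. -34.]
```

It mostly slid rather than pivoted. I'll set it back upright at the right spot, release it, and push it over with closed fingers.

```bash
python3 -m jog '[{"dp":[0,0,-0.8],"twist":0,"fingers":0.5},{"dp":[-1.5,0,-1.3],"twist":0,"fingers":0.5},{"dp":[-3.2,0,-1.3],"twist":0,"fingers":0.5},{"dp":[-3.2,0,-0.9],"twist":0,"fingers":0.5},{"dp":[-3.2,0,-0.4],"twist":0,"fingers":0.5},{"dp":[-3.2,0,-0.2],"twist":0,"fingers":0.5}]'
python3 -c "
from h import *
below()"
```

```text
time_s: 10.25
tool_pos: [0.3885, -0.2778, 0.0322]
tool_rot: [-180.0, 0.0, 2.6]
force: [-0.5, -0.4, -2.2]
grip_width: 0.0557
grasp_force: 3.0
-60 1581 X [-26.  88.] Y [-48.  49.]
-50 493 X [-12.  87.] Y [-47.  48.]
-40 77 X [-18.  13.] Y [-30.  23.]
-30 75 X [-3. 14.] Y [-32.  23.]
-20 75 X [ 3. 16.] Y [-31.  23.]
-10 70 X [ 9. 17.] Y [-32.  23.]
0 95 X [ 2. 18.] Y [-41.  32.]
10 124 X [-1. 20.] Y [-40.  32.]
20 398 X [-10.  19.] Y [-38.  29.]
30 41 X [-2. 14.] Y [-44.  34.]
40 34 X [-6. 14.] Y [-46.  31.]
50 24 X [-8. 15.] Y [-45. -33.]
```

```bash
python3 -m jog '[{"dp":[0,0,0.15],"twist":0,"fingers":0.5},{"dp":[0,0,0.3],"twist":0,"fingers":0.5}]'; python3 -m jog '[{"dp":[0,0,0],"twist":0,"fingers":1},{"dp":[0,0,0],"twist":0,"fingers":1},{"dp":[0,0,0],"twist":0,"fingers":1},{"dp":[0,0,-1],"twist":0,"fingers":1},{"dp":[0,0,-3],"twist":0,"fingers":1},{"dp":[0,0,-5],"twist":0,"fingers":1},{"dp":[-2,0,-5],"twist":0,"fingers":0.2},{"dp":[-4,0,-5],"twist":0,"fingers":0}]'
python3 -c "
from h import *
W=cloud(env.read_camera('scene'));p=box(W,.33,.5,-.34,-.22,.03,.1)
to()"
```

```text
time_s: 10.55
tool_pos: [0.3891, -0.2781, 0.0303]
tool_rot: [180.0, -0.0, 2.6]
force: [-0.7, 2.4, 4.9]
grip_width: 0.0563
grasp_force: 3.0
time_s: 11.55
tool_pos: [0.3485, -0.2802, 0.0808]
tool_rot: [179.9, -0.1, 2.6]
force: [0.0, 0.3, -0.3]
grip_width: 0.0741
grasp_force: 0.0
961 ((381.62908935546875, -277.4045104980469), (40.46031951904297, 57.28139877319336), 2.1022891998291016) [0.0344 0.0771 0.0846]
t 11.6 [ 0.3453 -0.2805  0.0802] [1.8e+02 1.0e-01 2.5e+00] w 0.0704 q [ 62.  -1. -26. 118.  -0.  63. -52.]
```

```bash
python3 -m jog '[{"dp":[-1,0,0],"twist":0,"fingers":0},{"dp":[-1,0,0],"twist":0,"fingers":0},{"dp":[-1,0,0],"twist":0,"fingers":0},{"dp":[-1,0,1.5],"twist":0,"fingers":0},{"dp":[-1,0,3.2],"twist":0,"fingers":0}]'; python3 -m jog '[{"dp":[1,0,0],"twist":0,"fingers":0},{"dp":[2,0,0],"twist":0,"fingers":0},{"dp":[3,0,0],"twist":0,"fingers":0},{"dp":[4,0,0],"twist":0,"fingers":0}]'
python3 -c "
from h import *
W=cloud(env.read_camera('scene'));p=box(W,.33,.55,-.34,-.22,.02,.1)
to()"
```

```text
time_s: 12.22
tool_pos: [0.3388, -0.2802, 0.0467]
tool_rot: [-180.0, -0.0, 2.6]
force: [0.4, -0.8, -1.0]
grip_width: 0.021
grasp_force: 0.0
time_s: 12.72
tool_pos: [0.3798, -0.2787, 0.0482]
tool_rot: [180.0, -0.1, 2.6]
force: [-0.0, 0.1, -0.3]
grip_width: 0.0006
grasp_force: 0.0
877 ((399.566650390625, -276.5914306640625), (59.40354537963867, 56.39866638183594), 2.4460978507995605) [0.0305 0.081  0.0916]
t 12.78 [ 0.3812 -0.2785  0.0483] [ 1.8e+02 -1.0e-01  2.6e+00] w 0.0006 q [ 60.   5. -27. 116.   3.  59. -57.]
```

```bash
python3 -m jog '[{"dp":[0.4,0,0],"twist":0,"fingers":0},{"dp":[0.8,0,0],"twist":0,"fingers":0},{"dp":[1.2,0,0],"twist":0,"fingers":0},{"dp":[1.6,0,0],"twist":0,"fingers":0},{"dp":[1.6,0,0],"twist":0,"fingers":0}]'
python3 -c "
from h import *
W=cloud(env.read_camera('scene'));p=box(W,.33,.55,-.34,-.22,.03,.1);p=box(W,.33,.55,-.34,-.22,.02,.07)
to()"
```

```text
time_s: 13.4
tool_pos: [0.3947, -0.2778, 0.0478]
tool_rot: [180.0, -0.0, 2.6]
force: [-0.1, -0.0, -0.2]
grip_width: 0.0008
grasp_force: 0.0
857 ((429.1488952636719, -275.3184814453125), (86.80043029785156, 56.86477279663086), 2.297656774520874) [0.0319 0.0441 0.0892]
969 ((435.1606140136719, -275.0772705078125), (75.27399444580078, 56.86477279663086), 2.297656774520874) [0.0226 0.0412 0.0484]
t 13.45 [ 0.3945 -0.2779  0.0477] [180.    0.    2.6] w 0.0003 q [ 59.   7. -28. 115.   4.  59. -58.]
```

```bash
python3 -m jog '[{"dp":[-1,0,-3],"twist":0,"fingers":0},{"dp":[-2,0,-9],"twist":0,"fingers":0},{"dp":[-2,0,-13],"twist":0,"fingers":0}]' | head -2
python3 - <<'E'
from h import *
c=snap("scene","s4.png",(70,230,230,350),5);W=cloud(c)
p=box(W,.33,.53,-.35,-.2,.03,.06)
d=snap("top");V=cloud(d);box(V,.33,.53,-.35,-.2,.03,.06)
to()
E
```

```text
time_s: 13.82
tool_pos: [0.3741, -0.2794, 0.1802]
771 ((434.31573486328125, -274.81585693359375), (77.05970764160156, 56.66230392456055), 2.9518203735351562) [0.0317 0.043  0.0485]
318 ((432.3786926269531, -274.4381103515625), (71.8609390258789, 56.81275939941406), 2.8010756969451904) [0.0323 0.0453 0.0505]
t 13.93 [ 0.3768 -0.2808  0.1828] [179.6  -0.4   2.5] w 0.0003 q [ 61.  -3. -27. 108.  -1.  75. -53.]
```

View pics/s4.png

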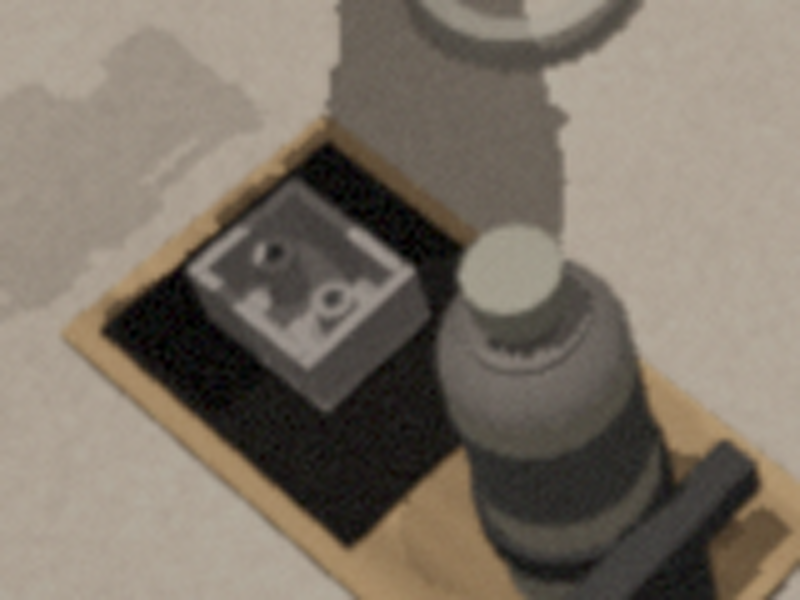

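The crop shows the cover underside up, with two bosses at (272,253) and (333,297). It sits about 10 mm short of the mat centre along x, so I'll nudge it forward.

```bash
python3 -m jog '[{"dp":[0,0.1,5],"twist":0,"fingers":0},{"dp":[0,0.3,10],"twist":0,"fingers":0},{"dp":[0,0.5,15],"twist":0,"fingers":0},{"dp":[0,0.5,18],"twist":0,"fingers":0},{"dp":[0.5,0.5,18],"twist":0,"fingers":0},{"dp":[1.0,0.5,18],"twist":0,"fingers":0},{"dp":[1.5,0.5,18],"twist":0,"fingers":0},{"dp":[1.9,0.5,18],"twist":0,"fingers":0}]'
python3 - <<'E'
from h import *
d=snap("top");V=cloud(d);box(V,.38,.53,-.35,-.2,.03,.06)
to()
E
```

```text
time_s: 14.92
tool_pos: [0.3942, -0.2836, -0.0011]
tool_rot: [179.9, -0.0, 2.6]
force: [-2.7, -0.8, 1.4]
grip_width: 0.0004
grasp_force: 1.2
235 ((452.7561340332031, -274.0350341796875), (47.21220779418945, 58.277217864990234), 3.4875855445861816) [0.033  0.0453 0.05  ]
t 14.97 [ 0.3947 -0.2835 -0.0013] [179.9  -0.    2.6] w 0.0006 q [ 58.  11. -28. 117.   6.  53. -60.]
```

```bash
python3 -m jog '[{"dp":[-0.8,0,-2],"twist":0,"fingers":0},{"dp":[-1,0,-8],"twist":0,"fingers":0},{"dp":[-1,0,-14],"twist":0,"fingers":0},{"dp":[-1,0,-20],"twist":0,"fingers":0},{"dp":[0,0,-22],"twist":0,"fingers":0},{"dp":[5,0.3,-22],"twist":0,"fingers":0},{"dp":[10,0.6,-22],"twist":0,"fingers":0},{"dp":[15,0.6,-22],"twist":0,"fingers":0}]'
python3 - <<'E'
from h import *
to((.5865,-.269,.2,2.5),(.5865,-.269,.18,2.5))
grip()
E
```

```text
time_s: 15.98
tool_pos: [0.5457, -0.2828, 0.2186]
tool_rot: [179.9, -0.1, 2.5]
force: [0.2, -0.7, 0.0]
grip_width: 0.0004
grasp_force: 0.0
t 15.97 [ 0.5457 -0.2828  0.2186] [ 1.799e+02 -1.000e-01  2.500e+00] w 0.0004 q [ 52.  16. -33.  85.   9.  81. -69.]
[4.14, -1.2, 1.86] tw -0.0
[4.13, -1.2, 3.86] tw -0.0
slab Z 142 n 1677 X [-31.  38.] Y [-93.  93.] lowest [ 55. 104.]
```

```bash
python3 - <<'E'
from h import *
box(cloud(snap("scene")),.38,.5,-.34,-.21,.03,.06)
E
python3 -m jog '[{"dp":[2,-0.6,0.5],"twist":0,"fingers":0},{"dp":[4.1,-1.2,1.5],"twist":0,"fingers":0},{"dp":[4.1,-1.2,2.5],"twist":0,"fingers":0},{"dp":[4.1,-1.2,3.2],"twist":0,"fingers":0}]'
python3 -m jog '[{"dp":[0,0,0.3],"twist":0,"fingers":0},{"dp":[0,0,0.6],"twist":0,"fingers":0}]'
```

```text
766 ((443.8907470703125, -274.3260498046875), (74.86695861816406, 56.97283172607422), 2.4043941497802734) [0.0317 0.0431 0.0488]
time_s: 16.58
tool_pos: [0.5833, -0.2687, 0.1852]
tool_rot: [180.0, 0.1, 2.5]
force: [-0.7, 0.4, -0.2]
grip_width: 0.0004
grasp_force: 0.0
time_s: 16.82
tool_pos: [0.5838, -0.2691, 0.18]
tool_rot: [179.9, -0.0, 2.5]
force: [-1.3, 0.3, -0.9]
grip_width: 0.001
grasp_force: 0.0
```

```bash
for i in 1 2; do python3 -m jog '[{"dp":[0,0,0.3],"twist":0,"fingers":0}]'|grep -E "tool_pos|force: \["; done
python3 -m jog '[{"dp":[0.1,0,0.3],"twist":0,"fingers":0}]'|grep -E "tool_pos|force: \["
```

```text
tool_pos: [0.5841, -0.2688, 0.177]
force: [0.4, 0.3, 0.2]
tool_pos: [0.5842, -0.2686, 0.1738]
force: [0.6, -0.3, -0.1]
tool_pos: [0.5846, -0.2685, 0.1709]
force: [-2.9, 1.0, 4.2]
```

```bash
for i in 1 2 3; do python3 -m jog '[{"dp":[0,0,0.3],"twist":0,"fingers":0}]'|grep -E "tool_pos|force: \["; done
```

```text
tool_pos: [0.5847, -0.2685, 0.1682]
force: [-3.8, 1.1, 5.7]
tool_pos: [0.5847, -0.2685, 0.1655]
force: [-4.7, 0.1, 7.3]
tool_pos: [0.5848, -0.2686, 0.1645]
force: [-9.8, 3.0, 22.3]
```

Cap bottomed out: 22 N after following the spring from 4 to 7 N. Release it and go for the second cover.

```bash
python3 -m jog '[{"dp":[0,0,-2],"twist":0,"fingers":0},{"dp":[0,0,-6],"twist":0,"fingers":0}]'|grep -E "tool_pos|force: \["
python3 - <<'E'
from h import *
p=box(cloud(snap("scene")),.55,.63,-.31,-.23,.18,.215)
to((.6367,.0307,.12,79.8))
E
```

```text
tool_pos: [0.5844, -0.268, 0.2207]
force: [-0.0, -0.0, 0.4]
409 ((589.68017578125, -270.12969970703125), (32.90000534057617, 33.74434280395508), 66.45354461669922) [0.1897 0.2044 0.2069]
t 17.88 [ 0.5877 -0.2689  0.2281] [179.8  -0.4   2.6] w 0.0006 q [ 48.  20. -33.  80.  11.  83. -73.]
[6.16, -29.74, 10.76] tw -77.2
```

```bash
python3 -m jog '[{"dp":[0.5,-3,0],"twist":-10,"fingers":1},{"dp":[1.5,-7,0],"twist":-20,"fingers":1},{"dp":[2.5,-11.5,0],"twist":-30,"fingers":1},{"dp":[3.5,-16,2],"twist":-40,"fingers":1},{"dp":[4.5,-20.5,4],"twist":-50,"fingers":1},{"dp":[5.5,-25,7],"twist":-60,"fingers":1},{"dp":[6.2,-29.7,9],"twist":-70,"fingers":1},{"dp":[6.2,-29.7,11],"twist":-77.2,"fingers":1}]'|grep -E "tool_pos|force: \["
python3 - <<'E'
from h import *
p=box(cloud(snap("scene")),.58,.72,-.02,.13,.02,.045)
to((.6367,.0307,.03,79.8))
grip()
E
```

```text
tool_pos: [0.6337, 0.0384, 0.1115]
force: [-0.0, 0.3, 0.7]
864 ((646.5692749023438, 61.542606353759766), (74.5848159790039, 58.20309829711914), 77.91181182861328) [0.0238 0.0349 0.0381]
t 18.93 [0.6321 0.0346 0.1082] [-1.798e+02 -1.000e-01  8.050e+01] w 0.0763 q [ 33.  27. -50.  90.  22.  73. -30.]
[-0.32, 0.55, 7.82] tw 0.7
slab Z 142 n 774 X [-36.  33.] Y [-88.  97.] lowest [53. 67.]
```

```bash
python3 -m jog '[{"dp":[-0.2,0.3,3],"twist":0.7,"fingers":1},{"dp":[-0.3,0.55,7],"twist":0.7,"fingers":1},{"dp":[-0.3,0.55,10],"twist":0.7,"fingers":1},{"dp":[-0.3,0.55,12],"twist":0.7,"fingers":1},{"dp":[-0.3,0.55,12.3],"twist":0.7,"fingers":1}]'|grep -E "tool_pos|force: \["
python3 - <<'E'
from h import *
to((.6367,.0307,-.022,79.8))
E
```

```text
tool_pos: [0.6384, 0.0265, -0.012]
force: [0.0, -0.1, -0.8]
t 19.6 [ 0.6384  0.0265 -0.012 ] [-179.9    0.    78.9] w 0.0868 q [ 30.  35. -46.  95.  28.  62. -35.]
[0.38, -0.24, 1.0] tw -0.9
```

```bash
python3 -m jog '[{"dp":[0.35,-0.2,0.5],"twist":-0.9,"fingers":1},{"dp":[0.35,-0.2,0.9],"twist":-0.9,"fingers":1},{"dp":[0.35,-0.2,0.9],"twist":-0.9,"fingers":0.5},{"dp":[0.35,-0.2,0.9],"twist":-0.9,"fingers":0.5},{"dp":[0.35,-0.2,0.9],"twist":-0.9,"fingers":0.5},{"dp":[0.35,-0.2,0.9],"twist":-0.9,"fingers":0.5},{"dp":[0.35,-0.2,0.9],"twist":-0.9,"fingers":0.5},{"dp":[0.35,-0.2,0.9],"twist":-0.9,"fingers":0.5}]' 3
python3 -m jog '[{"dp":[0,0,-3],"twist":0,"fingers":0.5},{"dp":[0,0,-7],"twist":0,"fingers":0.5},{"dp":[0,0,-9],"twist":0,"fingers":0.5},{"dp":[0,0,-9],"twist":-10,"fingers":0.5},{"dp":[0,0,-9],"twist":-20,"fingers":0.5},{"dp":[0,0,-9],"twist":-30,"fingers":0.5},{"dp":[0,0,-9],"twist":-30,"fingers":0.5}]' 3
python3 -c "
from h import *
to();relief()"
```

```text
time_s: 20.6
tool_pos: [0.6377, 0.0309, -0.0201]
tool_rot: [180.0, 0.0, 80.0]
force: [0.5, 0.5, 1.1]
grip_width: 0.0561
grasp_force: 3.0
time_s: 21.48
tool_pos: [0.6367, 0.0309, 0.0687]
tool_rot: [-179.9, -0.1, 109.9]
force: [0.2, -0.2, -1.4]
grip_width: 0.056
grasp_force: 3.0
t 21.48 [0.6367 0.0309 0.0687] [-1.799e+02 -1.000e-01  1.099e+02] w 0.056 q [ 36.  32. -55.  92.  28.  71.  -4.]
rows Z down, cols Y -30..36 step 6; value X (rim about -18..-20)
  24   -9    1    .    .    .    .    .    .    .    .   -9  -10
  18   -9   -0   -9   -1   -7  -16   -6   -7   -4   -9   -9   -9
  12   -9   -7   -6   -8   -7   -5  -10   -6   -7   -7  -12  -10
   6   -9  -22  -21    .    .    .    .    .    .  -23  -18   -9
   0    .  -22  -18    .    .    .    .    .    .  -22  -19    .
  -6    .  -22  -21    .    .    .    .    .    .  -23  -21    .
 -12    .  -22  -18    .    .   -6    .    .   34  -23  -15    .
 -18    .  -22  -11    .    .    .    .    .    .  -22  -16    .
 -24    .  -22  -11    .    .    .    .    .    .  -22  -13    .
 -30    .  -23   -7    .    .   -6   -5    .    .  -23  -17    .
 -36    .  -22   -4   10   -3  -17  -14   -5    9  -22   -9    .
 -42    .  -22    3   10   -4  -18  -18    9   10  -23  -11    .
 -48    .  -22   -9    4   -6  -17  -12    7    1  -21  -13    .
 -54    .  -21   -4  -11  -18  -20  -17   -7  -13  -21   -8    .
 -60    .    .  -21    .    .    .    .    .    .    .  -21    .
```

Only one boss (lower end), so this is the reject. It goes to the tray the same way.

```bash
python3 -c "
from h import *
to((.469,.282,.085,101.6))"
```

```text
t 21.68 [0.6372 0.031  0.0694] [-180.     0.   109.9] w 0.0561 q [ 36.  32. -55.  92.  28.  71.  -4.]
[29.32, -7.3, -1.55] tw 8.3
```

```bash
python3 -m jog '[{"dp":[2.5,-0.6,-1.5],"twist":2,"fingers":0.5},{"dp":[6.5,-1.6,-1.5],"twist":4,"fingers":0.5},{"dp":[11.5,-2.8,-1.5],"twist":6,"fingers":0.5},{"dp":[16.5,-4.1,-1.5],"twist":8.3,"fingers":0.5},{"dp":[21.5,-5.3,-1.5],"twist":8.3,"fingers":0.5},{"dp":[25.5,-6.3,-1.5],"twist":8.3,"fingers":0.5},{"dp":[28.3,-7,-1.5],"twist":8.3,"fingers":0.5},{"dp":[29.3,-7.3,-1.5],"twist":8.3,"fingers":0.5}]'
python3 -m jog '[{"dp":[0,0,1],"twist":0,"fingers":0.5},{"dp":[0,0,2.2],"twist":0,"fingers":0.5},{"dp":[0,0,3.4],"twist":0,"fingers":0.5},{"dp":[0,0,4.4],"twist":0,"fingers":0.5}]'
python3 -c "
from h import *
to((.469,.282,.033,101.6));below()"
```

```text
time_s: 22.68
tool_pos: [0.4674, 0.2834, 0.0851]
tool_rot: [180.0, 0.0, 101.8]
force: [0.2, -1.1, -1.5]
grip_width: 0.0561
grasp_force: 3.0
time_s: 23.18
tool_pos: [0.4688, 0.2805, 0.0393]
tool_rot: [-179.9, 0.0, 101.6]
force: [0.1, 0.0, -1.4]
grip_width: 0.0558
grasp_force: 3.0
t 23.18 [0.4688 0.2805 0.0393] [-179.9    0.   101.6] w 0.0558 q [ 17.  24. -60. 106.  23.  63. -40.]
[0.15, 0.05, 0.63] tw -0.0
-70 129 X [-45.  85.] Y [-44.  48.]
-60 249 X [-45.  10.] Y [-46.  46.]
-50 76 X [-25.  11.] Y [-26.  27.]
-40 120 X [-23.  12.] Y [-27.  27.]
-30 72 X [-24.  13.] Y [-28.  27.]
-20 39 X [-24.   6.] Y [-30.  27.]
-10 31 X [-25.  -4.] Y [-28.  27.]
0 47 X [-23.  10.] Y [-37.  35.]
10 280 X [-24.  12.] Y [-32.  35.]
20 39 X [-13.   9.] Y [-38.  36.]
30 39 X [-11.  10.] Y [-42.  38.]
40 46 X [-13.  11.] Y [-42.  39.]
50 38 X [-13.   5.] Y [-44.  39.]
```

Near vertical. Lower to contact.

```bash
for i in 1 2 3; do python3 -m jog '[{"dp":[0,0,0.25],"twist":0,"fingers":0.5}]'|grep -E "tool_pos|force: \["; done
```

```text
tool_pos: [0.4687, 0.2814, 0.0378]
force: [-0.6, -0.2, -2.4]
tool_pos: [0.469, 0.2817, 0.0359]
force: [-0.1, -0.1, -0.9]
tool_pos: [0.469, 0.2817, 0.0334]
force: [-0.2, 0.5, -1.7]
```

```bash
for i in 1 2 ; do python3 -m jog '[{"dp":[0,0,0.25],"twist":0,"fingers":0.5}]'|grep -E "tool_pos|force: \["; done
```

```text
tool_pos: [0.469, 0.282, 0.0314]
force: [-1.5, 0.1, 4.5]
tool_pos: [0.469, 0.282, 0.0289]
force: [-1.6, -0.0, 5.1]
```

```bash
python3 -m jog '[{"dp":[0,0,0],"twist":0,"fingers":1},{"dp":[0,0,0],"twist":0,"fingers":1},{"dp":[0,0,0],"twist":0,"fingers":1},{"dp":[0,0,-1],"twist":0,"fingers":1},{"dp":[0,0,-3],"twist":0,"fingers":1},{"dp":[0,0,-5],"twist":0,"fingers":1},{"dp":[-2.5,0,-5],"twist":0,"fingers":0.2},{"dp":[-5,0,-5],"twist":0,"fingers":0}]'|grep -E "tool_pos|force: \["
python3 -m jog '[{"dp":[0,0,0],"twist":0,"fingers":0},{"dp":[0,0,0],"twist":0,"fingers":0},{"dp":[0,0,0],"twist":0,"fingers":0},{"dp":[0,0,0],"twist":0,"fingers":0},{"dp":[0,0,1.5],"twist":0,"fingers":0},{"dp":[0,0,3],"twist":0,"fingers":0}]'|grep -E "tool_pos|force: \["
python3 -c "
from h import *
W=cloud(env.read_camera('scene'));p=box(W,.39,.56,.24,.4,.03,.1)
to()"
```

```text
tool_pos: [0.4797, 0.2326, 0.0801]
force: [0.3, -1.0, 0.5]
tool_pos: [0.4785, 0.2324, 0.0469]
force: [0.5, -0.9, -0.5]
278 ((475.4393005371094, 271.32421875), (56.71407699584961, 62.271087646484375), 1.5354691743850708) [0.0308 0.0618 0.0796]
t 25.65 [0.477  0.2315 0.0448] [-179.8    0.   101.7] w 0.0111 q [ 24.  22. -61. 108.  21.  63. -33.]
```

```bash
python3 -m jog '[{"dp":[1,0,0],"twist":0,"fingers":0},{"dp":[2,0,0],"twist":0,"fingers":0},{"dp":[3,0,0],"twist":0,"fingers":0},{"dp":[4,0,0],"twist":0,"fingers":0},{"dp":[4.4,0,0],"twist":0,"fingers":0},{"dp":[4.8,0,0],"twist":0,"fingers":0},{"dp":[5.2,0,0],"twist":0,"fingers":0},{"dp":[5.6,0,0],"twist":0,"fingers":0}]'|grep -E "tool_pos|force: \["
python3 -m jog '[{"dp":[0.4,0,0],"twist":0,"fingers":0},{"dp":[0.4,0,0],"twist":0,"fingers":0}]'|grep -E "tool_pos|force: \["
python3 -c "
from h import *
W=cloud(env.read_camera('scene'));p=box(W,.38,.56,.24,.43,.02,.05);box(W,.38,.56,.3,.43,.05,.1)
to()"
```

```text
tool_pos: [0.4676, 0.2874, 0.0482]
force: [-0.5, 0.1, 0.4]
tool_pos: [0.4666, 0.2917, 0.0482]
force: [-0.2, 0.2, 0.8]
238 ((473.27825927734375, 276.5163879394531), (56.44166564941406, 39.73699951171875), 12.593687057495117) [0.0221 0.0314 0.0472]
7 ((484.11260986328125, 300.9640808105469), (4.494009494781494, 21.20754051208496), 78.7281265258789) [0.0653 0.0876 0.098 ]
t 26.95 [0.4667 0.2914 0.0482] [-180.     0.   101.7] w 0.0007 q [ 16.  24. -60. 105.  23.  64. -41.]
```

```bash
python3 -m jog '[{"dp":[0,0,-3],"twist":0,"fingers":0},{"dp":[-3,0,-3],"twist":0,"fingers":0},{"dp":[-6.4,0,-3],"twist":0,"fingers":0},{"dp":[-6.4,0,-3],"twist":0,"fingers":0}]'|grep -E "tool_pos|force: \["
python3 - <<'E'
from h import *
c=snap("scene","s5.png",(250,95,400,200),5)
W=cloud(c);p=box(W,.38,.56,.24,.43,.065,.085)
to()
E
```

```text
tool_pos: [0.4809, 0.2249, 0.0779]
force: [-0.6, 0.6, 1.5]
198 ((474.3262023925781, 276.9282531738281), (53.80274200439453, 39.41725540161133), 10.5014066696167) [0.0693 0.0761 0.0788]
t 27.5 [0.4802 0.2271 0.0781] [-180.     0.   101.5] w 0.0002 q [ 26.  19. -62. 106.  18.  66. -31.]
```

View pics/s5.png

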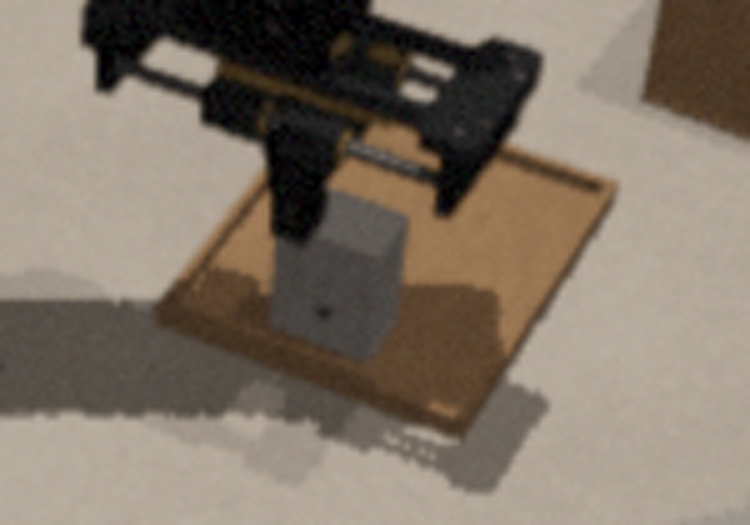

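The cover at crop (335,280) still stands: the fingers passed over its top. Repeat the push 13 mm lower.

```bash
python3 -m jog '[{"dp":[0,0,2.2],"twist":0,"fingers":0},{"dp":[0,0,4.3],"twist":0,"fingers":0},{"dp":[1.2,0,4.3],"twist":0,"fingers":0},{"dp":[2.4,0,4.3],"twist":0,"fingers":0},{"dp":[3.4,0,4.3],"twist":0,"fingers":0},{"dp":[4.2,0,4.3],"twist":0,"fingers":0},{"dp":[4.8,0,4.3],"twist":0,"fingers":0},{"dp":[5.3,0,4.3],"twist":0,"fingers":0}]'|grep -E "tool_pos|force: \["
python3 -m jog '[{"dp":[0.4,0,0],"twist":0,"fingers":0},{"dp":[0.8,0,0],"twist":0,"fingers":0}]'|grep -E "tool_pos|force: \["
python3 -c "
from h import *
W=cloud(env.read_camera('scene'));p=box(W,.38,.56,.25,.43,.02,.045);box(W,.38,.56,.25,.43,.05,.1)
to()"
```

```text
tool_pos: [0.469, 0.2808, 0.0353]
force: [-0.1, -0.3, -0.2]
tool_pos: [0.4674, 0.2883, 0.0352]
force: [0.0, -0.7, 0.7]
377 ((462.43621826171875, 331.5075378417969), (57.71401596069336, 76.53108978271484), 9.048173904418945) [0.0215 0.0345 0.0421]
99 ((474.7693786621094, 282.76171875), (27.58730697631836, 18.16195297241211), 50.41303634643555) [0.0704 0.0838 0.0983]
t 28.8 [0.4671 0.2891 0.0353] [180.   -0.  101.7] w 0.0005 q [ 16.  25. -59. 106.  24.  63. -41.]
```

Toppled, lying at (0.46,0.33) in the tray. Retreat and check everything.

```bash
python3 -m jog '[{"dp":[-1,0,-3],"twist":0,"fingers":0},{"dp":[-5,0,-9],"twist":0,"fingers":0},{"dp":[-11,0,-14],"twist":0,"fingers":0},{"dp":[-17,0,-14],"twist":0,"fingers":0},{"dp":[-23,0,-14],"twist":0,"fingers":0},{"dp":[-28,0,-14],"twist":0,"fingers":0},{"dp":[-28,0,-14],"twist":0,"fingers":0}]'|grep -E "tool_pos|force: \["
python3 - <<'E'
from h import *
c=snap("scene","s6.png",scale=1.4);W=cloud(c);box(W,.39,.53,.25,.42,.02,.045);box(W,.38,.5,-.34,-.21,.03,.06)
V=cloud(snap("top"));box(V,.39,.53,.25,.42,.02,.045);box(V,.38,.5,-.34,-.21,.03,.06)
E
```

```text
tool_pos: [0.5246, 0.0071, 0.1749]
force: [0.8, 0.8, -0.1]
464 ((461.43316650390625, 331.6164855957031), (58.28468322753906, 78.81055450439453), 12.49283504486084) [0.022  0.0351 0.0416]
777 ((443.1568908691406, -274.6689147949219), (74.96096801757812, 56.694610595703125), 2.39935040473938) [0.0317 0.0431 0.0489]
397 ((456.6416320800781, 331.8040466308594), (56.30518341064453, 72.72538757324219), 11.463214874267578) [0.0222 0.038  0.0426]
411 ((440.9532165527344, -273.7921447753906), (71.70105743408203, 57.11366653442383), 2.9915807247161865) [0.0331 0.0454 0.0499]
```

View pics/s6.png

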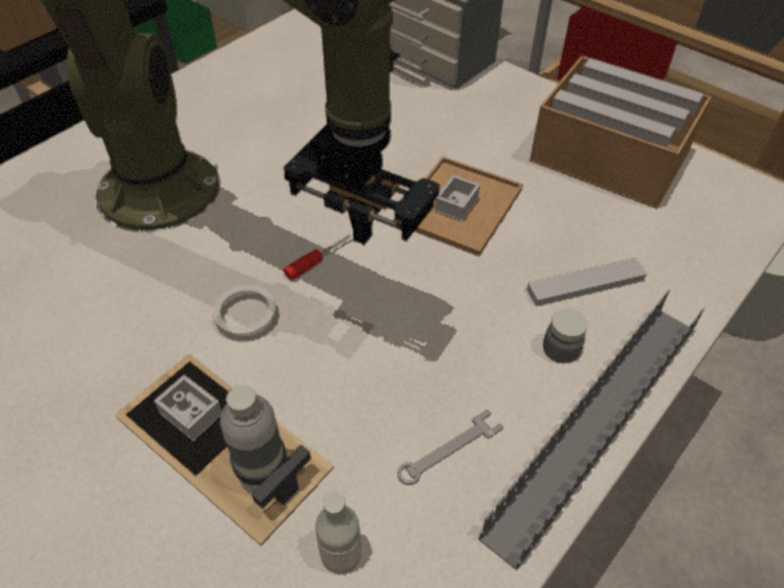

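The final view shows the good cover underside up on the mat (188,405), the reject underside up in the tray (457,198), the cap up, and the bystanders where they started. The arm touches nothing.

```bash
python3 -c "
from cell import env
print(env.sign_off())"
```

```text
the job is handed in; nothing more can be done
None
```

Job handed in at about 30 s of the 72 s: the good cover lies underside up about 2 mm from the mat's centre, the cap was then pressed fully down and sprang back, the reject lies underside up in the tray, and the six other items were left where they were.

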